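Dock the pipette-tip rack and lock its two-stage clamp

ROBOT

A 6-joint arm with a two-finger parallel gripper is mounted at the origin on the work surface. World frame = base frame: x ahead of the robot, y to its left, z up, the work surface at z = 0. Lengths are in mm, angles in degrees, forces in N, time in s.
With the tool pointing down it reaches from about 300 to 850 mm from the base axis. Payload 4.2 kg.
Tool frame: the origin (TCP) lies between the finger pads; the fingertips stand 22 mm ahead of it and the grasp point (between the pads) lies 3 mm ahead of it; z points along the fingers, y is the direction in which the jaws open and shut (so a half turn about z gives the same grasp; the last joint's range is limited). The gripper opens to 91 mm and grips with 3 to 60 N. Pads are 32 mm wide; open, the fingers measure 118 mm over their backs; the gripper's body (76 mm by 178 mm) begins 60 mm behind the grasp point.
Start: joints at [72.766, 18.312, 89.639, -0, 72.044, -1.146], TCP at [159.349, 552.497, 196.076] pointing down, gripper open.
Joint ranges: [-177.97, 177.97], [-48.28, 115.42], [12.27, 149.76], [-77.06, 257.06], [2.81, 150.46], [-146.56, 146.56]. Speed limits (degrees/s): [147.25, 147.25, 180, 180, 180, 180].

INTERFACE

Orientations are given as [roll, pitch, yaw] about the fixed x, y, z axes, in that order (R = Rz(yaw) Ry(pitch) Rx(roll)).
In Python, from workcell import telemetry, cams, env gives the robot as it stands.
- The arm moves only by the shell command python3 -m inch 'ROWS' [FORCE]. ROWS is JSON, a list of rows, each an object of numbers: "x", "y", "z": the shift along the tool's x, y, z in cm; "yaw": the turn about the tool's z in units of 5 degrees (1.0 is 5 degrees); "gripper": the gripper's target within -1 to 1 (fully open at 1, half-way at 0, shut at -1). A call has 1 to 12 rows; each row shifts and turns the commanded pose from where the row before left it, along the tool's axes as they then stand; what a row does not reach is not made up. A row lasts 1/12 s, in which the tool goes at most 41.7 mm and 7.16 degrees, less where a joint would pass 70% of its speed; a pose out of reach is approached as far as the arm can. A call is refused whole if a number of a shift passes 4.17 or a number of a turn 1, either way. A call with a gripper value outside its range is refused whole. The fingers move at their own pace and stop on an object; FORCE is the grip in N (left out, the last holds). Time passes only in rows, so rows that do not move let the fingers close. It gives the time, the measured TCP pose, the force and the opening at its end, in the units of the state.
- telemetry.state(): the state, without advancing time (a new reading comes with each control period).
- cams.grab_frame(name): name is "scene" or "top" or "wrist"; returns a dict with "pixels" (384x512x3 uint8, red, green, blue), "mtx" (3x3 intrinsics, pixels), "rvec" (rotation vector, rad) and "tvec" (3), from world to camera coordinates, as OpenCV has them. Camera axes: x right, y down, z forward; pixel columns grow to the right and rows downward; lengths in mm; the calibration is good to about 2 mm. A picture is of the moment at which its call begins. There is no depth.
- env.job_done(): hands the job in, once; it reports no verdict.
The state is a dict: "time_s": time; "qpos": joint angles; "qvel": joint speeds; "effort": joint torques, N m; "ee_pos": TCP position; "ee_rot": TCP orientation; "force": force on the tool from outside, world axes, zero at the start; "torque": the same for the moment, N m; "gripper_width": finger opening in mm.
Only numpy, scipy, OpenCV 4.12 (cv2) and the standard library are available. Lean on these libraries where they do the work, as an engineer would, in place of code of your own. Each camera call takes 0.05 s, during which the arm holds its last target. There are 200 camera calls.

TASK

Push the pipette-tip rack along its channel until it rests against the back stop of the dock, then push the clamp lever sideways past its first detent and all the way to its second stop, so that its tongue bars the front of the rack and stays there. Only push with the fingers: do not lift or tip the rack, and leave the glassware and other things around the dock undisturbed.

Things in the scene. Friction and masses are not known exactly. Their poses are not given: they have to be found in the camera images.
- dock: Fixed dock of a bench machine. Origin on the work surface under the centre of the rack's home place; +x is the way the rack goes in (away from the robot), +y left. Floor plate 12 mm thick, x -175 to 50 mm, y -80 to 80. Rails along x (tops 24 mm above the work surface) leave a channel 128 mm wide. On the left a wing (x -82 to -22, y 80 to 195) carries the clamp's guide, 30 mm tall.
- back_stop (a point): Centre of the back stop, dock x = 43 mm, 37 mm above the work surface: the front face of the dock's white machine body, 160 mm wide, 62 mm tall (66 mm with its buttons), 85 mm deep. The rack's far face rests against it when home.
- rack: Loose white pipette-tip rack, 84 (x) by 122 (y) by 60 mm tall, 0.15 to 0.31 kg, on the floor plate between the rails, 3 mm of play each side. Origin at the centre of its underside, axes along the dock's within 1 degree. Starts at dock x -90 to -55 mm; home, touching the back stop, is dock x = +1 mm. The near face, 42 mm to -x of the origin, is the one to push; it slides with 1 to 3 N.
- clamp (a joint): Travel of the clamp lever, m, along the dock's -y: 0 open (starts 0 to 6 mm), 0.030 first detent (tongue covers only a corner of the rack), 0.060 second stop, a hard end. Friction 0.4 N; sprung ridges at 0.024 and 0.036 (either side of the detent) and 0.053 take 7 to 12 N each to pass. Short of a ridge it springs back; past the last it snaps to the second stop and stays.
- paddle (a point): Centre of the clamp lever's upright black paddle, 78 mm above the work surface: 24 mm wide (dock x), 8 mm thick (dock y), standing 46 to 98 mm above the work surface on a foot 18 by 22 mm whose top is at 49 mm. Push its flat +y face towards -y. In the dock's frame it is at x = -52 mm, y = 135 mm minus the clamp travel.
- tongue_tip (a point): Tip of the lever's tongue, a steel bar 10 mm thick (dock x -57 to -47 mm), 32 to 46 mm above the work surface. The tip is 67 mm to -y of the paddle and 39 mm above the work surface; the bar also reaches 32 mm to +y of the paddle. It passes in front of the rack only when the rack is within about 4 mm of home.
- jar: Bystander, not to be moved: clear specimen jar with a screw lid, 52 mm across, 65 mm tall. Origin at the centre of its underside, on the work surface.
- bottle: Bystander, not to be moved: small brown glass bottle, 44 mm across, 90 mm tall. Origin at the centre of its underside, on the work surface.
- flask: Bystander, not to be moved: stoppered conical glass flask, 72 mm across at the foot, 112 mm tall. Origin at the centre of its underside, on the work surface.
- beaker: Bystander, not to be moved: open glass beaker, 68 mm across, 85 mm tall. Origin at the centre of its underside, on the work surface.
- cork_ring: Bystander, not to be moved: cork flask ring lying flat, 96 mm across, 30 mm tall. Origin at the centre of its underside, on the work surface.
- basket: Bystander, not to be moved: open plastic basket, 110 x 90 mm, 60 mm tall. Origin at the centre of its underside, on the work surface.
Not all that is in view belongs to the job. Leave any pink, red or turquoise look-alike of the rack alone.

How it is judged (in metres and radians):
On the way, in this order (a step that is already met when the one before it is completed fails the run):
1. the rack rests fully home against the back stop, the clamp still open (x of rack in the frame of dock between -0.004 and 0.004 m and z of rack in the frame of dock below 0.016 m and angle between rack's own z axis and vertical below 0.05 rad and angle between the x axis of rack and the x axis of dock, either way round below 0.06 rad and value of joint clamp below 0.015 m), for 0.2 s.
2. the clamp lever is at its second stop (value of joint clamp above 0.057 m), for 0.2 s.
At the end, for the whole second after the job is handed in: The rack stands flat on the dock floor, within 4 mm of home against the back stop, square to it within 0.06 rad and at rest; the clamp lever is within 3 mm of its second stop (x of rack in the frame of dock between -0.004 and 0.004 m and z of rack in the frame of dock below 0.016 m and angle between rack's own z axis and vertical below 0.05 rad and angle between the x axis of rack and the x axis of dock, either way round below 0.06 rad and value of joint clamp above 0.057 m and linear speed of rack below 0.02 m/s); the robot touches nothing.
It fails at once if the rack is lifted more than 8 mm or tipped more than 0.15 rad (z of rack in the frame of dock above 0.02 m or angle between rack's own z axis and vertical above 0.15 rad).
It fails at once if a bystander is shifted more than 25 mm or tipped more than 0.35 rad (distance of any of jar, bottle, flask, beaker, cork_ring, basket from where it was at the start of the episode above 0.025 m or angle between any of jar, bottle, flask, beaker, cork_ring, basket's own z axis and vertical above 0.35 rad).
It also fails if it takes over 38 s, if anything falls off the work surface, if the arm or the gripper's body presses on something with over 40 N, if the wrist force passes 120 N, or if a joint passes its speed limit or range.

## Working session

There is one attempt and no reset: what is moved stays moved. The work goes in short steps, Python scripts to look and compute and a shell command to move; the robot and the scene stay as the last step left them, time stands still between calls to the robot, and variables do not carry over. Pictures are saved under pics/ and viewed, about 8 in all and at most 12, crops included, and the job is handed in when it is done.

```bash
mkdir -p pics
cat > h.py <<'E'
import numpy as np, cv2
from workcell import telemetry, cams, env
def grab(n,f):
    d=cams.grab_frame(n); np.savez(f'pics/{f}.npz',**{k:np.array(v) for k,v in d.items()})
    cv2.imwrite(f'pics/{f}.png',cv2.cvtColor(np.array(d['pixels'],np.uint8),cv2.COLOR_RGB2BGR)); return d
def load(f): return dict(np.load(f'pics/{f}.npz'))
def ray(d,uv):
    R=cv2.Rodrigues(np.array(d['rvec'],float))[0]; t=np.array(d['tvec'],float).ravel()
    v=np.linalg.inv(np.array(d['mtx'],float))@[uv[0],uv[1],1.]
    return -R.T@t, R.T@v
def onz(d,uv,z):
    c,v=ray(d,uv); return c+v*(z-c[2])/v[2]
def proj(d,P):
    return cv2.projectPoints(np.array(P,float).reshape(-1,1,3),np.array(d['rvec'],float),np.array(d['tvec'],float),np.array(d['mtx'],float),None)[0].reshape(-1,2)
def tri(d1,a,d2,b):
    c1,v1=ray(d1,a);c2,v2=ray(d2,b)
    s=np.linalg.lstsq(np.c_[v1,-v2],c2-c1,rcond=None)[0]
    p,q=c1+s[0]*v1,c2+s[1]*v2; return (p+q)/2,np.linalg.norm(p-q)
E
python3 - <<'E'
from h import *
for n in('scene','top'):
    d=grab(n,n+'0'); print(n,ray(d,(256,192)))
a=cv2.imread('pics/scene0.png');b=cv2.imread('pics/top0.png')
cv2.imwrite('pics/s_big.png',cv2.resize(a,(768,576))); cv2.imwrite('pics/t_big.png',cv2.resize(b,(768,576)))
print(telemetry.state())
E
```

```text
scene (array([1192.46282502,  541.82171718, 1188.07280812]), array([-0.45603266, -0.43072165, -0.77889365]))
top (array([ 332.48479105,  -43.91845107, 1177.80949617]), array([ 0.19101559, -0.00794544, -0.98155959]))
{'time_s': 0.1, 'qpos': array([ 7.27650397e+01,  1.83471586e+01,  8.96983684e+01,  3.06424070e-04,
        7.20435556e+01, -1.14593907e+00]), 'qvel': array([ 0.06875057, -0.10871475, -0.21509231,  0.02867233, -0.06150477,
       -0.00069078]), 'effort': array([ 1.45244521e-03, -4.13334668e+01, -2.32509524e+01,  7.31719821e-02,
        4.22857446e-02, -5.08633059e-05]), 'ee_pos': array([159.20864276, 552.03054491, 195.31968651]), 'ee_rot': array([-1.79910941e+02, -2.07286134e-03,  1.63910882e+02]), 'force': array([ 0.17718919, -0.00091095, -0.21542722]), 'torque': array([0.02510392, 0.01507636, 0.00909608]), 'gripper_width': 91.38902423956104}
```

View pics/s_big.png

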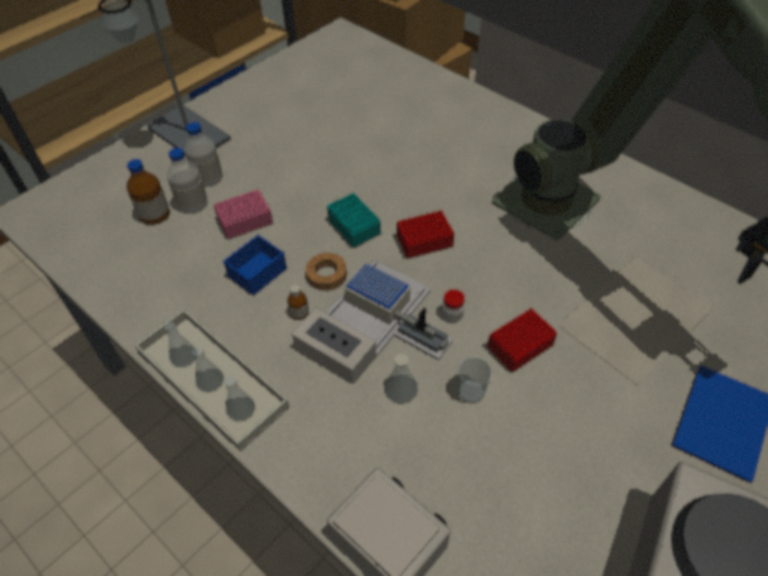

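View pics/t_big.png

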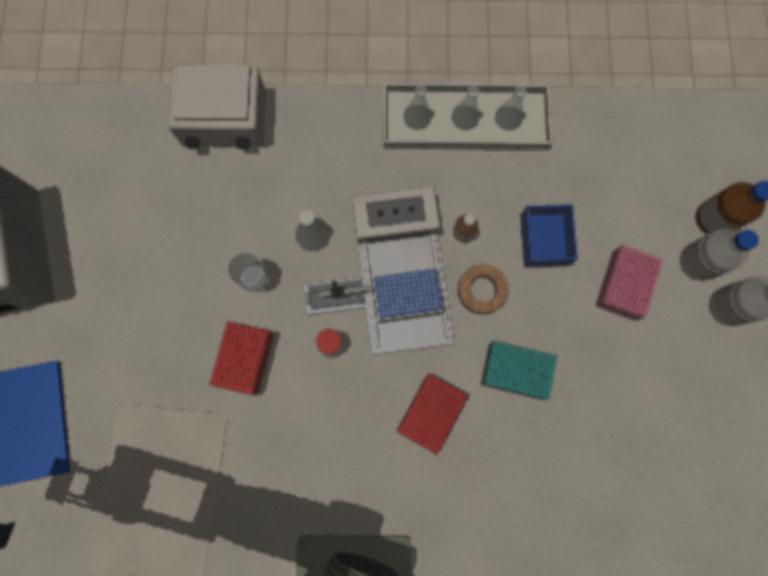

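The rack is in the channel, with a white body and a blue tip field: big-top pixel (409,294), big-scene (378,290). Possible mix-ups in the top view are the red racks (241,357) and (433,413), the turquoise one (520,370), the pink one (631,282) and the blue basket (549,235). I choose the one in the white dock between the machine body (396,213) and the robot. The paddle is at about (337,288). Next is a close crop of both views.

Run:
```python
import cv2,numpy as np
b=cv2.imread('pics/top0.png')[115:245,190:330]; a=cv2.imread('pics/scene0.png')[165:265,185:325]
b=cv2.resize(b,None,fx=4.2,fy=4.2,interpolation=cv2.INTER_CUBIC); cv2.imwrite('pics/c_top.png',b)
a=cv2.resize(a,None,fx=5.5,fy=5.5,interpolation=cv2.INTER_CUBIC); cv2.imwrite('pics/c_scene.png',a)
```

```text
(no output)
```

View pics/c_top.png

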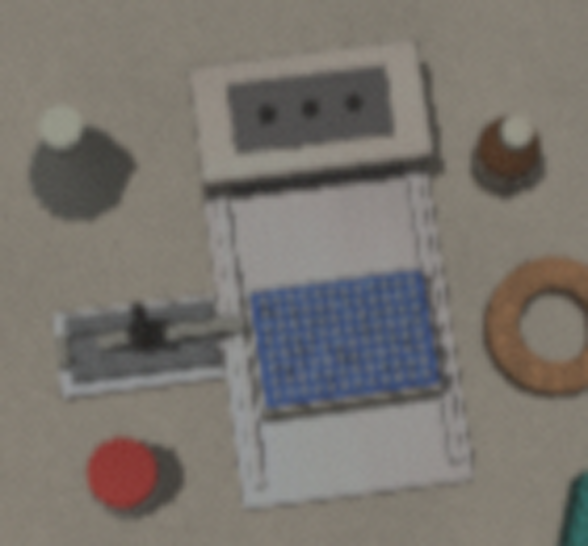

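View pics/c_scene.png

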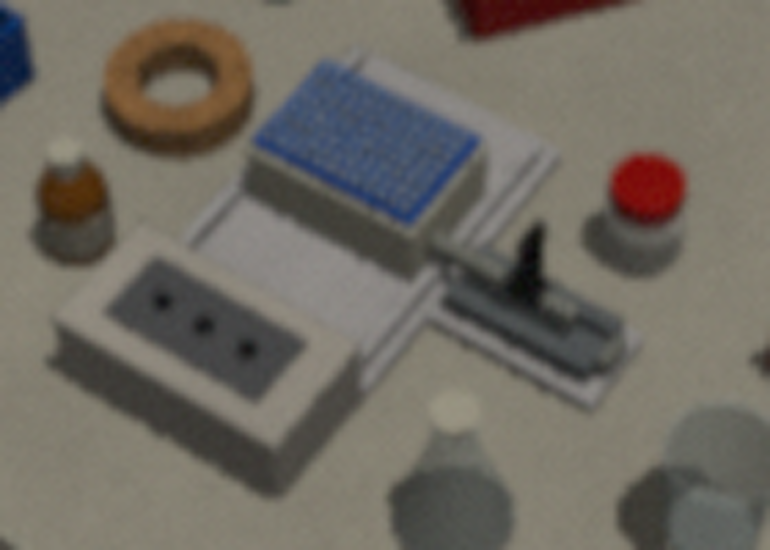

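The crops confirm it. In the top crop, the blue-topped white rack (345,340) sits in the channel. The paddle (148,320) is on the left wing, with the tongue reaching to about (243,330). The jar (123,472) is near the wing, the flask (85,170) beyond it and the cork ring on the right. Next I compute positions from the corner pixels.

Run:
```python
from h import *
T=load('top0');S=load('scene0')
t=lambda u,v:(190+(u+.5)/4.2-.5,115+(v+.5)/4.2-.5)
s=lambda u,v:(185+(u+.5)/5.5-.5,165+(v+.5)/5.5-.5)
FL=onz(T,t(245,507),12);FR=onz(T,t(471,477),12)
print('plate FL,FR',FL,FR,np.linalg.norm(FL-FR))
# body top corners: farleft, farright, nearright, nearleft
bt=[t(192,73),t(413,42),t(437,160),t(206,184)]; bs=[s(275,447),s(58,322),s(145,232),s(362,350)]
B=[]
for a,b in zip(bt,bs):
    p,e=tri(T,a,S,b);B.append(p);print('body',p.round(1),round(e,1),onz(T,a,62)[:2].round(1),onz(S,b,62)[:2].round(1))
# blue rack top
for n,d,roi in(('T',T,(245,175,300,220)),('S',S,(228,172,278,210))):
    h=cv2.cvtColor(d['pixels'],cv2.COLOR_RGB2HSV); m=((h[...,0]>100)&(h[...,0]<130)&(h[...,1]>90)).astype(np.uint8)
    k=np.zeros_like(m);x0,y0,x1,y1=roi;k[y0:y1,x0:x1]=m[y0:y1,x0:x1]
    k=cv2.morphologyEx(k,cv2.MORPH_CLOSE,np.ones((3,3)))
    c=max(cv2.findContours(k,0,2)[0],key=cv2.contourArea)
    q=cv2.approxPolyDP(c,4,True).reshape(-1,2); print(n,'blue',q.tolist())
    P=np.array([onz(d,u,60+12)[:2] for u in c.reshape(-1,2)],np.float32); r=cv2.minAreaRect(P); print(' rect@72',r)
pt,ps=t(142,305),s(538,222)
print('paddle top',tri(T,pt,S,ps), onz(T,pt,98),onz(S,ps,98))
print('jar',onz(T,t(123,472),65),'flask stop',onz(T,t(62,127),112),'wingL',onz(T,t(58,318),12),onz(T,t(67,397),12))
```

```text
plate FL,FR [432.74570029 -30.88777528  12.        ] [ 454.09056879 -185.55378978   12.        ] 156.13192963953617
body [727.5   7.9  55. ] 0.6 [725.2   7.4] [730.2  11.5]
body [ 750.7 -144.2   55. ] 2.3 [ 748.8 -144.5] [ 752.9 -138.8]
body [ 668.3 -160.1   45.4] 3.8 [ 664.5 -159.9] [ 675.2 -148.1]
body [648.1  -1.8  53.5] 2.8 [646.5  -3.2] [651.5   3.5]
T blue [[289, 180], [251, 185], [254, 211], [293, 205]]
 rect@72 ((538.7532958984375, -96.26972961425781), (74.84673309326172, 112.82542419433594), 8.64287281036377)
S blue [[243, 177], [232, 191], [259, 205], [271, 190]]
 rect@72 ((544.1510009765625, -91.89358520507812), (75.40462493896484, 112.36195373535156), 7.874311447143555)
paddle top (array([549.3197887 ,  38.66425502, 113.17270351]), np.float64(9.781147065606723)) [555.21179087  35.73915     98.        ] [537.6520944   35.80474735  98.        ]
jar [450.58468316  48.37726498  65.        ] flask stop [670.11829141  88.99928043 112.        ] wingL [563.33545174 100.30099503  12.        ] [507.83267727  92.49291918  12.        ]
```

Dock origin is about (615,-85) with yaw about 8.2°, the rack is at dock x≈-74, and the paddle is near (547,38). I'll turn the tool to the dock axes (ψ=188°, so tool x = -dock x and tool y = +dock y) and fly high to the front of the channel.

```bash
python3 -m inch '[{"yaw":-0.96,"gripper":0},{"yaw":-0.96},{"yaw":-0.96},{"yaw":-0.96},{"yaw":-0.96},{"x":-1.1,"y":-3.8},{"x":-1.1,"y":-3.8},{"x":-1.1,"y":-3.8},{"x":-1.1,"y":-3.8},{"x":-1.1,"y":-3.8},{"x":-1.1,"y":-3.8},{"x":-1.1,"y":-3.8}]'
python3 -m inch '[{"x":-1.1,"y":-3.8},{"x":-1.1,"y":-3.8},{"x":-1.1,"y":-3.8},{"x":-1.1,"y":-3.8},{"x":-1.1,"y":-3.8},{"x":-1.1,"y":-3.8},{"x":-1.1,"y":-3.8},{"x":-1.1,"y":-3.8},{"x":-1.1,"y":-3.8},{"x":-1.1,"y":-3.8},{"x":-1.1,"y":-1},{}]'
cat >> h.py <<'E'
O=np.array([615.,-85.]);YAW=np.radians(8.2)
def dock(p):
    d=np.array(p)[:2]-O;c,s=np.cos(YAW),np.sin(YAW);return np.array([c*d[0]+s*d[1],-s*d[0]+c*d[1]])
def world(x,y,z):
    c,s=np.cos(YAW),np.sin(YAW);return np.array([O[0]+c*x-s*y,O[1]+s*x+c*y,z])
E
python3 - <<'E'
from h import *
s=telemetry.state();print(s['time_s'],s['ee_pos'],s['ee_rot'],dock(s['ee_pos']),s['qpos'])
d=grab('wrist','w1');print(ray(d,(256,192)))
cv2.imwrite('pics/w1b.png',cv2.resize(cv2.imread('pics/w1.png'),(768,576)))
E
```

```text
0.1 [159.20864276 552.03054491 195.31968651] [-1.79910941e+02 -2.07286134e-03  1.63910882e+02] [-360.2724643   695.52672699] [ 7.27650397e+01  1.83471586e+01  8.96983684e+01  3.06424070e-04
  7.20435556e+01 -1.14593907e+00]
(array([ 79.25154086, 574.42848257, 384.58782115]), array([ 0.28346605, -0.06792105, -0.95670322]))invalid input
invalid input
```

View pics/w1b.png

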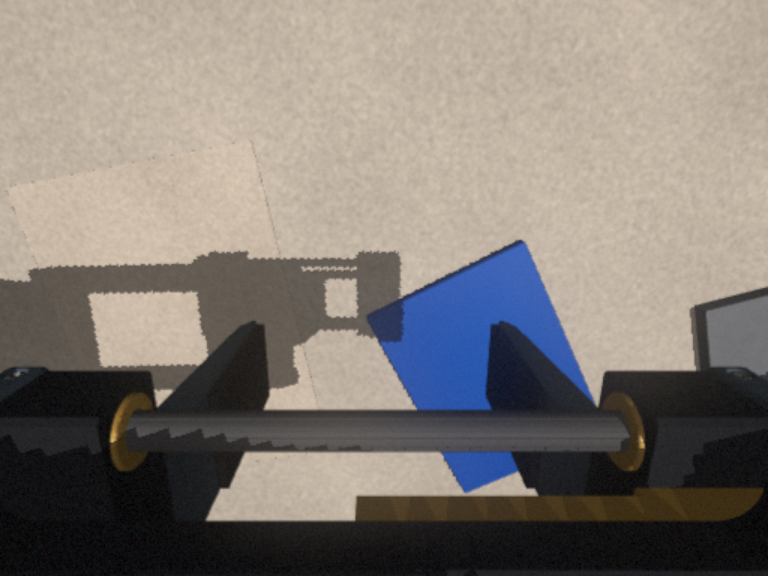

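The move was refused: rows apparently need every key. The wrist picture only shows the blue sheet under the start place and the two fingers at (250,350) and (500,350). I'll resend with full rows.

```bash
python3 -m inch '[{"x":0,"y":0,"z":0,"yaw":-0.96,"gripper":0},{"x":0,"y":0,"z":0,"yaw":-0.96,"gripper":0},{"x":0,"y":0,"z":0,"yaw":-0.96,"gripper":0},{"x":0,"y":0,"z":0,"yaw":-0.96,"gripper":0},{"x":0,"y":0,"z":0,"yaw":-0.96,"gripper":0},{"x":-1.1,"y":-3.8,"z":0,"yaw":0,"gripper":0},{"x":-1.1,"y":-3.8,"z":0,"yaw":0,"gripper":0},{"x":-1.1,"y":-3.8,"z":0,"yaw":0,"gripper":0},{"x":-1.1,"y":-3.8,"z":0,"yaw":0,"gripper":0},{"x":-1.1,"y":-3.8,"z":0,"yaw":0,"gripper":0},{"x":-1.1,"y":-3.8,"z":0,"yaw":0,"gripper":0},{"x":-1.1,"y":-3.8,"z":0,"yaw":0,"gripper":0}]'
python3 -c "
from h import *
s=telemetry.state();print(s['ee_pos'],s['ee_rot'],dock(s['ee_pos']),s['qpos'])"
```

```text
time_s: 1.15
ee_pos: [272.3, 297.7, 195.9]
ee_rot: [-180.0, 0.0, -172.0]
force: [1.3, 0.7, -0.9]
gripper_width: 45.6
[272.33714919 297.74158214 195.88804317] [-1.79990282e+02  1.35135172e-03 -1.72038480e+02] [-284.5695212   427.70215762] [ 4.59258703e+01  2.64896511e+00  1.09722489e+02 -9.18392889e-03
  6.76334591e+01 -5.20321550e+01]
```

```bash
python3 -m inch '[{"x":-1.1,"y":-3.8,"z":0,"yaw":0,"gripper":0},{"x":-1.1,"y":-3.8,"z":0,"yaw":0,"gripper":0},{"x":-1.1,"y":-3.8,"z":0,"yaw":0,"gripper":0},{"x":-1.1,"y":-3.8,"z":0,"yaw":0,"gripper":0},{"x":-1.1,"y":-3.8,"z":0,"yaw":0,"gripper":0},{"x":-1.1,"y":-3.8,"z":0,"yaw":0,"gripper":0},{"x":-1.1,"y":-3.8,"z":0,"yaw":0,"gripper":0},{"x":-1.1,"y":-3.8,"z":0,"yaw":0,"gripper":0},{"x":-1.1,"y":-3.8,"z":0,"yaw":0,"gripper":0},{"x":-1.1,"y":-3.8,"z":0,"yaw":0,"gripper":0},{"x":-0.5,"y":-1.5,"z":0,"yaw":0,"gripper":0},{"x":0,"y":0,"z":0,"yaw":0,"gripper":0}]'
python3 - <<'E'
from h import *
s=telemetry.state();print(s['time_s'],s['ee_pos'],s['ee_rot'],dock(s['ee_pos']),s['qpos'])
d=grab('wrist','w2');print(ray(d,(256,192)))
cv2.imwrite('pics/w2b.png',cv2.resize(cv2.imread('pics/w2.png'),(768,576)))
E
```

```text
time_s: 2.15
ee_pos: [441.9, -78.8, 195.7]
ee_rot: [-179.9, 0.0, -172.3]
force: [0.5, 1.0, -0.6]
gripper_width: 45.6
2.15 [441.85452451 -78.83612204 195.65148714] [-1.79947231e+02  1.17253273e-02 -1.72338295e+02] [-170.49612879   30.79641444] [-1.15482877e+01  6.87798532e+00  1.04978063e+02 -4.95425142e-02
  6.81155241e+01 -1.09191532e+02]
(array([359.24039032, -90.65551891, 384.91048318]), array([ 0.28654485,  0.05271029, -0.956745  ]))
```

View pics/w2b.png

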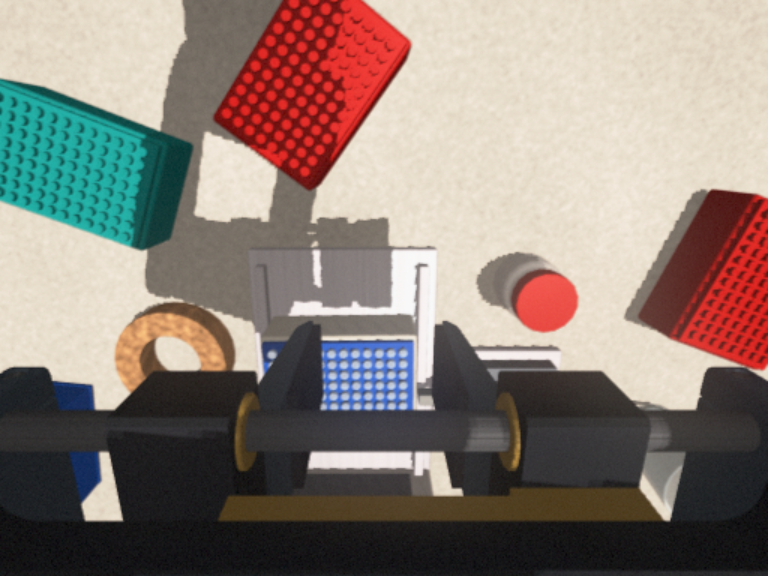

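The wrist picture shows the plate's front edge from (249,249) to (437,247), the rack's near face as a grey strip at rows 316-338 (columns 265-415), and the jar lid at (545,298). Rack and dock agree with the estimate. I refine with rays.

Run:
```python
from h import *
W=load('w2');T=load('top0')
w=lambda u,v:((u+.5)/1.5-.5,(v+.5)/1.5-.5)
L=onz(W,w(437,247),12);R=onz(W,w(249,249),12)
print('plate',L,R,np.linalg.norm(L-R),np.degrees(np.arctan2(R[0]-L[0],L[1]-R[1])), dock(L),dock(R))
for u,z in(((263,340),72),((414,338),72),((268,317),12),((414,315),12)): print('rack near',u,onz(W,w(*u),z),dock(onz(W,w(*u),z)))
print('wing near corner',dock(onz(W,w(560,348),12)),'jar',dock(onz(W,w(545,298),65)))
# height check of rack near top corners: top view vs wrist
t=lambda u,v:(190+(u+.5)/4.2-.5,115+(v+.5)/4.2-.5)
for a,b in((t(268,410),w(414,338)),(t(441,388),w(263,340))): p,e=tri(T,a,W,b);print('near corner tri',p,e,dock(p))
```

```text
plate [429.3178568  -31.39534491  12.        ] [ 452.08713813 -187.11891212   12.        ] 157.37938097784584 8.318613921847163 [-176.13819705   79.54025957] [-175.81238994  -77.83878417]
rack near (263, 340) [ 505.15258904 -157.63313562   72.        ] [-119.08394308  -56.22313212]
rack near (414, 338) [488.39513415 -46.07040704  72.        ] [-119.75800061   56.58910281]
rack near (268, 317) [ 510.68706832 -167.45739349   12.        ] [-115.00727046  -66.73632593]
rack near (414, 315) [491.66372759 -40.93972616  12.        ] [-115.79104096   61.20113279]
wing near corner [-83.26032351 192.23865108] jar [-148.02472454  153.81414044]
near corner tri [491.77047948 -45.54405398  64.56501454] 1.2262575331817882 [-116.34209085   56.62865265]
near corner tri [ 507.25064188 -159.37160921   67.02671154] 1.4166492355636668 [-117.25529688  -58.24307499]
```

```bash
python3 -m inch '[{"x":0,"y":-1.55,"z":0,"yaw":-0.1,"gripper":0},{"x":0,"y":-1.55,"z":0,"yaw":0,"gripper":0},{"x":0,"y":0,"z":3.2,"yaw":0,"gripper":0},{"x":0,"y":0,"z":3.2,"yaw":0,"gripper":0},{"x":0,"y":0,"z":3.2,"yaw":0,"gripper":0},{"x":0,"y":0,"z":2.5,"yaw":0,"gripper":0},{"x":0,"y":0,"z":1.5,"yaw":0,"gripper":0},{"x":0,"y":0,"z":0.5,"yaw":0,"gripper":0},{"x":-1.0,"y":0,"z":0,"yaw":0,"gripper":0},{"x":-1.0,"y":0,"z":0,"yaw":0,"gripper":0},{"x":-0.5,"y":0,"z":0,"yaw":0,"gripper":0},{"x":0,"y":0,"z":0,"yaw":0,"gripper":0}]'
python3 -c "
from h import *
s=telemetry.state();print(s['ee_pos'],s['ee_rot'],dock(s['ee_pos']))"
```

```text
time_s: 3.2
ee_pos: [472.7, -102.7, 56.4]
ee_rot: [-179.9, 0.2, -171.5]
force: [0.7, 0.1, -0.7]
gripper_width: 45.8
[ 472.74440474 -102.74022929   56.44154531] [-179.91639846    0.24834488 -171.53178738] [-143.33147689    2.73090658]
```

```bash
python3 -m inch '[{"x":-0.6,"y":-0.02,"z":0,"yaw":0,"gripper":0},{"x":-0.6,"y":-0.02,"z":0,"yaw":0,"gripper":0},{"x":-0.6,"y":-0.02,"z":0,"yaw":0,"gripper":0},{"x":-0.6,"y":-0.02,"z":0,"yaw":0,"gripper":0},{"x":-0.6,"y":-0.02,"z":0,"yaw":0,"gripper":0},{"x":-0.6,"y":-0.02,"z":0,"yaw":0,"gripper":0},{"x":-0.6,"y":-0.02,"z":0,"yaw":0,"gripper":0},{"x":-0.6,"y":-0.02,"z":0,"yaw":0,"gripper":0},{"x":-0.6,"y":-0.02,"z":0,"yaw":0,"gripper":0},{"x":-0.6,"y":-0.02,"z":0,"yaw":0,"gripper":0},{"x":-0.6,"y":-0.02,"z":0,"yaw":0,"gripper":0},{"x":0,"y":0,"z":0,"yaw":0,"gripper":0}]'
python3 -c "
from h import *
s=telemetry.state();print(s['ee_pos'],s['ee_rot'],dock(s['ee_pos']),s['force'])"
```

```text
time_s: 4.2
ee_pos: [536.8, -95.3, 55.1]
ee_rot: [-180.0, 0.1, -171.6]
force: [-0.9, -1.0, -0.8]
gripper_width: 45.8
[536.79194389 -95.30154525  55.08851309] [-1.79983426e+02  8.01458366e-02 -1.71575985e+02] [-78.87777341   0.95850702] [-0.91765818 -1.03586825 -0.81035261]
```

```bash
python3 -m inch '[{"x":-0.4,"y":0,"z":0,"yaw":0,"gripper":0},{"x":-0.4,"y":0,"z":0,"yaw":0,"gripper":0},{"x":-0.4,"y":0,"z":0,"yaw":0,"gripper":0},{"x":-0.3,"y":0,"z":0,"yaw":0,"gripper":0},{"x":-0.2,"y":0,"z":0,"yaw":0,"gripper":0},{"x":0,"y":0,"z":0,"yaw":0,"gripper":0}]'
python3 -m inch '[{"x":-0.2,"y":0,"z":0,"yaw":0,"gripper":0},{"x":-0.2,"y":0,"z":0,"yaw":0,"gripper":0},{"x":0,"y":0,"z":0,"yaw":0,"gripper":0}]'
python3 -c "
from h import *
s=telemetry.state();print(s['ee_pos'],s['ee_rot'],dock(s['ee_pos']),s['force'])"
```

```text
time_s: 4.7
ee_pos: [552.5, -92.8, 55.0]
ee_rot: [-180.0, 0.0, -171.6]
force: [-0.4, 0.2, -0.4]
gripper_width: 45.5
time_s: 4.95
ee_pos: [556.4, -92.2, 55.1]
ee_rot: [-180.0, 0.0, -171.6]
force: [0.6, -0.2, -0.0]
gripper_width: 45.5
[556.41032828 -92.24692271  55.0881152 ] [-1.79997181e+02  2.68377823e-02 -1.71586238e+02] [-59.02428531   1.18375056] [ 0.56787249 -0.21529759 -0.01895809]
```

```bash
for i in 1; do python3 -m inch '[{"x":-0.2,"y":0,"z":0,"yaw":0,"gripper":0},{"x":-0.1,"y":0,"z":0,"yaw":0,"gripper":0}]'; done
python3 -m inch '[{"x":-0.1,"y":0,"z":0,"yaw":0,"gripper":0},{"x":-0.1,"y":0,"z":0,"yaw":0,"gripper":0}]'
python3 - <<'E'
from h import *
s=telemetry.state();print(dock(s['ee_pos']),s['force'])
grab('wrist','w3');grab('top','t3')
b=cv2.imread('pics/t3.png')[115:245,190:330];a=cv2.imread('pics/w3.png')[150:340,100:420]
cv2.imwrite('pics/c3.png',np.vstack([cv2.resize(b,(340,316),interpolation=cv2.INTER_CUBIC).copy() if 0 else cv2.copyMakeBorder(cv2.resize(b,None,fx=2.3,fy=2.3,interpolation=cv2.INTER_CUBIC),0,0,0,480-322,cv2.BORDER_CONSTANT),cv2.resize(a,(480,285))]))
E
```

```text
time_s: 5.12
ee_pos: [559.2, -91.8, 55.1]
ee_rot: [180.0, 0.0, -171.6]
force: [0.3, -0.3, -0.3]
gripper_width: 45.5
time_s: 5.28
ee_pos: [561.1, -91.5, 55.1]
ee_rot: [180.0, 0.0, -171.6]
force: [-0.0, 0.0, -0.7]
gripper_width: 45.6
[-54.31272803   1.22876625] [-0.04542239  0.02981079 -0.68422204]
```

View pics/c3.png

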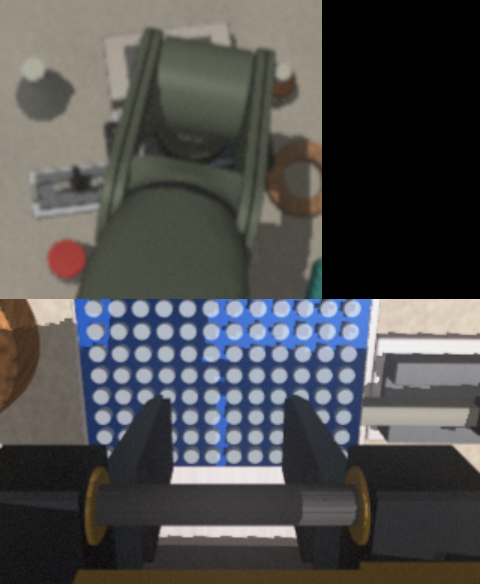

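The composite is unexpected. In the wrist view the blue tip field (225,380) lies on the robot side of the fingers (150,430), as if the fingers stood over the rack. The forces also never rose. I need the scene view before moving anything.

Run:
```python
from h import *
d=grab('scene','s3')
a=cv2.imread('pics/s3.png')[130:280,170:350];w=cv2.imread('pics/w3.png')
cv2.imwrite('pics/c4.png',np.hstack([cv2.resize(a,(480,400),interpolation=cv2.INTER_CUBIC),cv2.resize(w,(320,240))[:, :].copy() if 0 else cv2.copyMakeBorder(cv2.resize(w,(320,240)),0,160,0,0,cv2.BORDER_CONSTANT)]))
W=load('w3');s=telemetry.state();print(proj(W,[s['ee_pos'],s['ee_pos']-[0,0,22],world(-41,0,72),world(-117,0,72),world(-33,0,72)]))
W=load('w2');print('w2 tip',proj(W,[[441.85,-78.8,173]]))
```

```text
[[252.72610828 228.45326405]
 [252.61263705 216.52010851]
 [250.77013755 258.51506553]
 [251.24056169 138.45024934]
 [250.72682961 269.5684106 ]]
w2 tip [[252.71647792 216.20389463]]
```

View pics/c4.png

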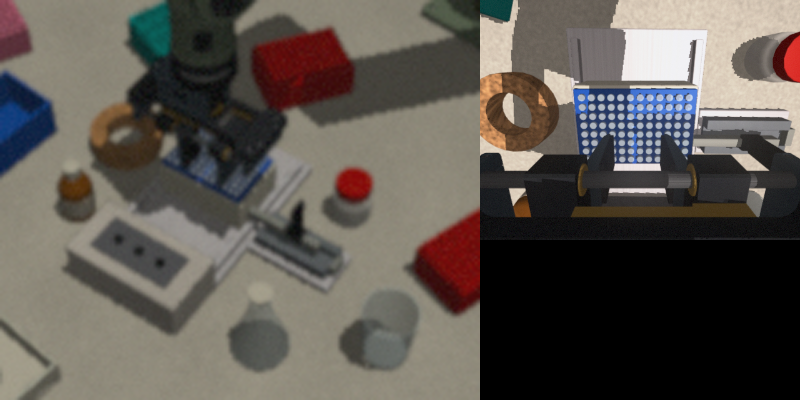

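The scene and wrist views both show the rack unmoved, with the near face still at small-wrist (637,85) and the fingers over its top. The reported height and the picture therefore disagree. I check the reported pose against the camera with the plate corners and the fingertip.

Run:
```python
from h import *
W=load('w3');S=load('s3');s=telemetry.state();p=s['ee_pos'];print(s['time_s'],p,s['qpos'])
f=lambda u,v:((u-480+.5)*1.6-.5,(v+.5)*1.6-.5)
for z in(12,):
    a,b=onz(W,f(707,30),z),onz(W,f(568,30),z);print('plate',dock(a),dock(b),np.linalg.norm(a-b))
a,b=onz(W,f(698,85),72),onz(W,f(575,85),72);print('near top edge @72',dock(a),dock(b),np.linalg.norm(a-b))
# reported fingertips & rack corners in scene crop coordinates
cr=lambda P:((proj(S,P)-[170,130])*[480/180,400/150]).round(0)
c,sn=np.cos(YAW),np.sin(YAW); y=np.array([-sn,c,0])
print('tips in crop',cr([p-[0,0,22]+y*25,p-[0,0,22]-y*25]))
print('rack top corners unmoved in crop',cr([world(-117,61,72),world(-117,-61,72),world(-33,61,72),world(-33,-61,72)]))
print('tips if 60 higher',cr([p+[0,0,40]+y*25,p+[0,0,40]-y*25]))
print('camera w3',ray(W,(256,192))[0]-p, 'w2', ray(load('w2'),(256,192))[0]-[441.85,-78.8,195.65])
```

```text
5.4333 [561.03381903 -91.5215418   55.02126899] [-1.04276001e+01  2.48318306e+01  1.01758258e+02  6.68922186e-03
  5.34089266e+01 -1.08845184e+02]
plate [-172.76899581   78.43540352] [-172.16969742  -77.53012856] 155.96668347927098
near top edge @72 [-118.42586501   55.15915085] [-117.97611912  -55.80685375] 110.96691601120423
tips in crop [[225. 197.]
 [192. 180.]]
rack top corners unmoved in crop [[276. 157.]
 [196. 116.]
 [238. 202.]
 [156. 158.]]
tips if 60 higher [[224. 166.]
 [190. 148.]]
camera w3 [-82.38623407 -13.06428303 189.2831264 ] w2 [-82.60960968 -11.85551891 189.26048318]
```

Run:
```python
from h import *
S=load('s3');p=telemetry.state()['ee_pos']
c,sn=np.cos(YAW),np.sin(YAW); y=np.array([-sn,c,0]);x=np.array([c,sn,0]);z=np.array([0,0,1])
k=6;x0,y0=205,145
im=cv2.resize(cv2.imread('pics/s3.png')[y0:y0+95,x0:x0+120],None,fx=k,fy=k,interpolation=cv2.INTER_CUBIC)
im=cv2.convertScaleAbs(im,alpha=1.8)
def dot(P,col):
    for q in proj(S,P): cv2.circle(im,tuple(int(v) for v in ((q-[x0,y0]+.5)*k)),4,col,-1)
dot([p-22*z+a*25*y for a in(1,-1)],(0,255,255))      # tips, yellow
dot([p+57*z+a*89*y+b*38*x for a in(1,-1) for b in(1,-1)],(0,255,0)) # body underside green
dot([world(a,b,72) for a in(-117,-33) for b in(61,-61)],(255,0,255)) # rack unmoved
cv2.imwrite('pics/c5.png',im)
```

```text
(no output)
```

View pics/c5.png

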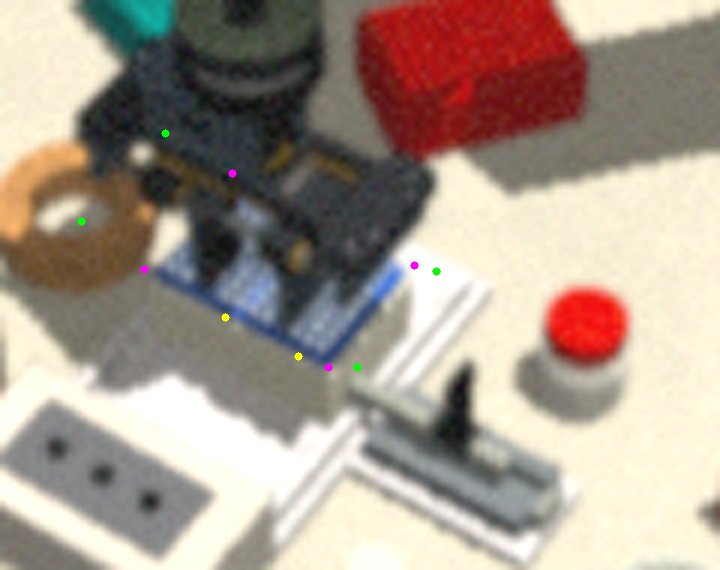

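Run:
```python
from h import *
W=load('w3');S=load('s3');p=telemetry.state()['ee_pos'];f=W['mtx'][0,0];print('f',f,W['mtx'][:2,2])
print('tip depth from gap 148px/91.4mm:',f*91.4/148,' from 77px/45.6:',f*45.6/77)
cs=lambda u,v:(205+(u+.5)/6-.5,145+(v+.5)/6-.5); cw=lambda u,v:((u+.5)/1.5-.5,(v+.5)/1.5-.5)
# right-in-wrist finger (dock +y) = lower-right in scene
for a,b in((cw(448,326),cs(288,332)),(cw(310,326),cs(212,284))):
    q,e=tri(W,a,S,b);print('tip',q.round(1),round(e,1),dock(q).round(1),'reported tip dock',dock(p).round(1),p[2]-22)
```

```text
f 302.4073344845363 [251.25202317 192.27283697]
tip depth from gap 148px/91.4mm: 186.75696197220688  from 77px/45.6: 179.0879799025306
tip [554.6 -66.9  51. ] 14.5 [-57.2  26.5] reported tip dock [-54.3   1.2] 33.021268989539784
tip [ 560.9 -125.9   49.6] 4.4 [-59.4 -32.8] reported tip dock [-54.3   1.2] 33.021268989539784
```

The check disagrees with the reported tool height. The finger gap in the wrist view puts the tips about 183 mm from the camera, not 227 mm. The tips really stand at about z≈78, roughly 45 mm above the reported height, so they passed over the rack (top 72) untouched. x and y agree. I'll raise, go back in front of the rack and come down about 43 mm lower, watching the force.

```bash
python3 -m inch '[{"x":0,"y":0,"z":-2,"yaw":0,"gripper":0},{"x":2.5,"y":0,"z":0,"yaw":0,"gripper":0},{"x":2.5,"y":0,"z":0,"yaw":0,"gripper":0},{"x":2.5,"y":0,"z":0,"yaw":0,"gripper":0},{"x":2.5,"y":-0.1,"z":0,"yaw":0,"gripper":0},{"x":0.8,"y":0,"z":0,"yaw":0,"gripper":0},{"x":0,"y":0,"z":1.5,"yaw":0,"gripper":0},{"x":0,"y":0,"z":1.5,"yaw":0,"gripper":0},{"x":0,"y":0,"z":1.2,"yaw":0,"gripper":0},{"x":0,"y":0,"z":0.7,"yaw":0,"gripper":0},{"x":0,"y":0,"z":0.6,"yaw":0,"gripper":0},{"x":0,"y":0,"z":0,"yaw":0,"gripper":0}]'
python3 - <<'E'
from h import *
s=telemetry.state();print(s['ee_pos'],dock(s['ee_pos']),s['force'])
grab('wrist','w6');d=grab('scene','s6')
a=cv2.resize(cv2.imread('pics/s6.png')[135:240,205:315],None,fx=3.8,fy=3.8,interpolation=cv2.INTER_CUBIC);a=cv2.convertScaleAbs(a,alpha=1.8)
w=cv2.imread('pics/w6.png')[100:345,60:440]
cv2.imwrite('pics/c6.png',np.hstack([a,cv2.copyMakeBorder(w,0,a.shape[0]-w.shape[0],0,0,cv2.BORDER_CONSTANT)])[:,:800])
E
```

```text
time_s: 6.43
ee_pos: [454.1, -108.1, 19.2]
ee_rot: [180.0, -0.1, -171.6]
force: [0.3, 0.3, -0.7]
gripper_width: 45.2
[ 454.11908918 -108.14700248   19.17221442] [-1.62537534e+02  3.59198946e-02] [ 0.25053169  0.33574405 -0.69559537]
```

View pics/c6.png

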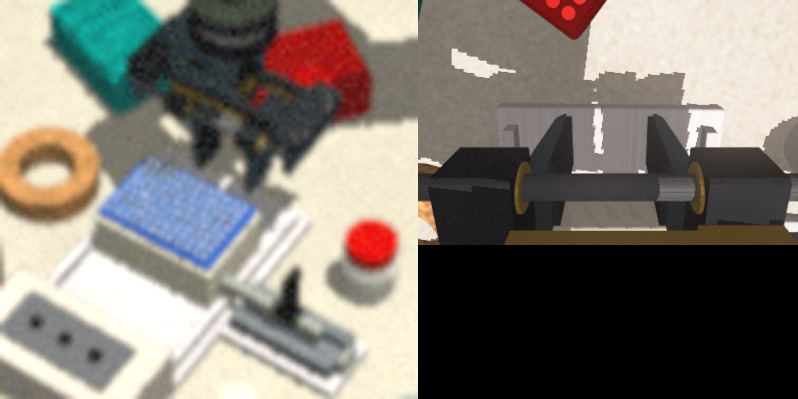

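The scene crop shows the fingertips at (250,187) and (205,163), in front of the rack and apparently still well above the plate. The reported tip height would be below the plate, so the readout is off in z. I compute the tip height from the scene ray.

Run:
```python
from h import *
S=load('s6');W=load('w6')
for uv in((250,187),(205,163)):
    c,v=ray(S,(205+(uv[0]+.5)/3.8-.5,135+(uv[1]+.5)/3.8-.5))
    xa=np.array([np.cos(YAW),np.sin(YAW)])
    for X in(-148,-162,-178):
        k=(X-(c[:2]-O)@xa)/(v[:2]@xa);q=c+k*v;print(uv,X,q.round(1),dock(q).round(1))
for a,b in(((653+0-418+60,117+100),(250,187)),((570-418+60,117+100),(205,163))):
    print(tri(W,a,S,(205+(b[0]+.5)/3.8-.5,135+(b[1]+.5)/3.8-.5)))
f=302.4;print('gap depth',f*45.2/(648-572))
```

```text
(250, 187) -148 [464.4 -77.4  45.5] [-148.   29.]
(250, 187) -162 [451.8 -88.1  25.7] [-162.    20.2]
(250, 187) -178 [ 437.4 -100.3    3.1] [-178.    10.1]
(205, 163) -148 [ 471.3 -125.6   47.3] [-148.   -19.7]
(205, 163) -162 [ 458.8 -137.1   27.5] [-162.   -29.3]
(205, 163) -178 [ 444.6 -150.3    5. ] [-178.   -40.3]
(array([444.9263587 , -86.20620677,  20.22558518]), np.float64(11.78805873097076))
(array([ 451.98212864, -139.39173639,   18.05338571]), np.float64(6.42335807442276))
gap depth 179.84842105263158
```

```bash
python3 -m inch '[{"x":0,"y":0,"z":0.5,"yaw":0,"gripper":0},{"x":0,"y":0,"z":0.5,"yaw":0,"gripper":0},{"x":0,"y":0,"z":0,"yaw":0,"gripper":0}]'
python3 -m inch '[{"x":0,"y":0,"z":0.3,"yaw":0,"gripper":0},{"x":0,"y":0,"z":0.2,"yaw":0,"gripper":0},{"x":0,"y":0,"z":0,"yaw":0,"gripper":0}]'
```

```text
time_s: 6.78
ee_pos: [453.8, -108.2, 9.4]
ee_rot: [180.0, -0.1, -171.6]
force: [-0.5, -0.2, -1.0]
gripper_width: 45.4
time_s: 7.03
ee_pos: [454.0, -108.2, 4.7]
ee_rot: [180.0, -0.0, -171.6]
force: [0.2, -0.1, 0.4]
gripper_width: 45.6
```

```bash
python3 -m inch '[{"x":-1,"y":0,"z":0,"yaw":0,"gripper":0},{"x":-0.8,"y":0,"z":0,"yaw":0,"gripper":0},{"x":-0.5,"y":0,"z":0,"yaw":0,"gripper":0},{"x":-0.5,"y":0,"z":0,"yaw":0,"gripper":0},{"x":-0.5,"y":0,"z":0,"yaw":0,"gripper":0},{"x":-0.5,"y":0,"z":0,"yaw":0,"gripper":0}]'
python3 -m inch '[{"x":-0.5,"y":0,"z":0,"yaw":0,"gripper":0},{"x":-0.5,"y":0,"z":0,"yaw":0,"gripper":0},{"x":-0.5,"y":0,"z":0,"yaw":0,"gripper":0},{"x":-0.5,"y":0,"z":0,"yaw":0,"gripper":0}]'
python3 - <<'E'
from h import *
s=telemetry.state();print(s['ee_pos'],dock(s['ee_pos']),s['force'])
d=grab('scene','s7');h=cv2.cvtColor(d['pixels'],cv2.COLOR_RGB2HSV); m=((h[...,0]>100)&(h[...,0]<130)&(h[...,1]>90)).astype(np.uint8)
k=np.zeros_like(m);k[172:240,215:300]=m[172:240,215:300];c=max(cv2.findContours(k,0,2)[0],key=cv2.contourArea)
P=np.array([dock(onz(d,u,72)) for u in c.reshape(-1,2)]);print('blue x range',P.min(0),P.max(0))
E
```

```text
time_s: 7.53
ee_pos: [491.9, -102.6, 4.9]
ee_rot: [180.0, -0.1, -171.6]
force: [-1.7, -0.0, 0.8]
gripper_width: 45.5
time_s: 7.87
ee_pos: [512.1, -99.7, 4.9]
ee_rot: [180.0, -0.0, -171.6]
force: [-1.0, -1.0, -0.2]
gripper_width: 45.5
[512.12730289 -99.70608321   4.93198264] [-103.91846337    0.11689148] [-0.98840527 -0.95028909 -0.22395995]
blue x range [-77.99440849 -56.03531176] [-3.23385553 59.41236637]
```

The rack has moved about 30 mm with the fingers and force is about -1.5 N. I continue.

```bash
python3 -m inch '[{"x":-0.5,"y":0,"z":0,"yaw":0,"gripper":0},{"x":-0.5,"y":0,"z":0,"yaw":0,"gripper":0},{"x":-0.5,"y":0,"z":0,"yaw":0,"gripper":0},{"x":-0.5,"y":0,"z":0,"yaw":0,"gripper":0},{"x":-0.5,"y":0,"z":0,"yaw":0,"gripper":0},{"x":-0.5,"y":0,"z":0,"yaw":0,"gripper":0},{"x":-0.4,"y":0,"z":0,"yaw":0,"gripper":0},{"x":-0.3,"y":0,"z":0,"yaw":0,"gripper":0},{"x":-0.2,"y":0,"z":0,"yaw":0,"gripper":0},{"x":-0.1,"y":0,"z":0,"yaw":0,"gripper":0}]'
python3 -m inch '[{"x":-0.15,"y":0,"z":0,"yaw":0,"gripper":0},{"x":-0.15,"y":0,"z":0,"yaw":0,"gripper":0}]'
python3 -m inch '[{"x":-0.15,"y":0,"z":0,"yaw":0,"gripper":0},{"x":-0.15,"y":0,"z":0,"yaw":0,"gripper":0}]'
python3 -c "
from h import *
s=telemetry.state();print(s['ee_pos'],dock(s['ee_pos']),s['force'])"
```

```text
time_s: 8.75
ee_pos: [551.4, -94.0, 5.1]
ee_rot: [180.0, -0.0, -171.6]
force: [-2.0, 0.2, 0.5]
gripper_width: 45.3
time_s: 8.92
ee_pos: [554.1, -93.5, 5.1]
ee_rot: [180.0, -0.0, -171.6]
force: [-1.2, -0.6, 0.2]
gripper_width: 45.4
time_s: 9.08
ee_pos: [557.1, -93.1, 5.1]
ee_rot: [180.0, -0.0, -171.6]
force: [-6.4, -0.2, 3.8]
gripper_width: 45.6
[557.06134337 -93.05151292   5.05340062] [-58.49468389   0.29453271] [-6.37197335 -0.19091665  3.82715579]
```

```bash
python3 -m inch '[{"x":-0.1,"y":0,"z":0,"yaw":0,"gripper":0},{"x":0,"y":0,"z":0,"yaw":0,"gripper":0},{"x":0,"y":0,"z":0,"yaw":0,"gripper":0}]'
python3 - <<'E'
from h import *
s=telemetry.state();print(s['ee_pos'],dock(s['ee_pos']),s['force'])
d=grab('scene','s8');h=cv2.cvtColor(d['pixels'],cv2.COLOR_RGB2HSV); m=((h[...,0]>100)&(h[...,0]<130)&(h[...,1]>90)).astype(np.uint8)
k=np.zeros_like(m);k[172:240,215:300]=m[172:240,215:300];c=max(cv2.findContours(k,0,2)[0],key=cv2.contourArea)
P=np.array([dock(onz(d,u,72)) for u in c.reshape(-1,2)]);print('blue x range',P.min(0),P.max(0))
E
```

```text
time_s: 9.33
ee_pos: [557.0, -93.0, 5.0]
ee_rot: [180.0, -0.1, -171.6]
force: [-5.6, -0.6, 3.8]
gripper_width: 45.7
[556.95577393 -93.0180316    5.0258775 ] [-58.5943986    0.34272898] [-5.56986021 -0.59566488  3.75336883]
blue x range [-33.10648893 -55.83694211] [42.46077283 59.59870685]
```

The rack is home: it stopped under a 6 N push and the blue field has moved +75 mm, to x≈0. Now I back off, lift, shut the fingers and go to the +y side of the paddle.

```bash
python3 -m inch '[{"x":0.5,"y":0,"z":0,"yaw":0,"gripper":0},{"x":1.5,"y":0,"z":0,"yaw":0,"gripper":0},{"x":0,"y":0,"z":-3,"yaw":0,"gripper":-1},{"x":0,"y":0,"z":-4,"yaw":0,"gripper":-1},{"x":0,"y":0,"z":-3.5,"yaw":0,"gripper":-1},{"x":-0.5,"y":3.5,"z":0,"yaw":0,"gripper":-1},{"x":-0.5,"y":3.5,"z":0,"yaw":0,"gripper":-1},{"x":-0.5,"y":3.5,"z":0,"yaw":0,"gripper":-1},{"x":-0.5,"y":3.5,"z":0,"yaw":0,"gripper":-1},{"x":-0.5,"y":3.2,"z":0,"yaw":0,"gripper":-1},{"x":-0.1,"y":0,"z":0,"yaw":0,"gripper":-1},{"x":0,"y":0,"z":0,"yaw":0,"gripper":-1}]'
python3 - <<'E'
from h import *
s=telemetry.state();print(s['ee_pos'],dock(s['ee_pos']),s['force'])
grab('wrist','w9');d=grab('scene','s9')
a=cv2.resize(cv2.imread('pics/s9.png')[135:240,215:325],None,fx=3.8,fy=3.8,interpolation=cv2.INTER_CUBIC);a=cv2.convertScaleAbs(a,alpha=1.8)
w=cv2.imread('pics/w9.png')[100:345,60:440]
cv2.imwrite('pics/c9.png',np.hstack([a,cv2.copyMakeBorder(w,0,a.shape[0]-w.shape[0],0,0,cv2.BORDER_CONSTANT)])[:,:800])
E
```

```text
time_s: 10.38
ee_pos: [539.6, 79.7, 110.2]
ee_rot: [180.0, 0.1, -171.4]
force: [-0.3, 0.6, 0.2]
gripper_width: 0.4
[539.64923649  79.68199646 110.18983095] [-51.09197714 173.74552481] [-0.34808805  0.57917403  0.15186732]
```

View pics/c9.png

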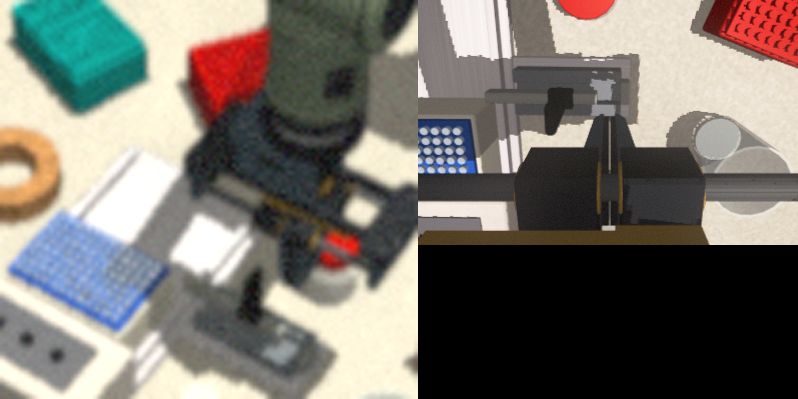

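The crop shows the rack home against the machine body (scene 85,270), the paddle standing (250,290), and the shut fingers on its +y side (wrist column 609, paddle top about (550,130)). I check the paddle by ray and the clearance, then lower.

```bash
python3 - <<'E'
from h import *
W=load('w9');S=load('s9')
a=(60+550-418,100+131);b=(215+(256+.5)/3.8-.5,135+(268+.5)/3.8-.5)
p=onz(W,a,98);print('paddle top W@98',dock(p)); q=onz(S,b,98);print('S@98',dock(q)); r,e=tri(W,a,S,b);print('tri',dock(r),r[2],e)
print('beaker rim',dock(onz(W,(60+757-418-45,100+180),85)))
E
python3 -m inch '[{"x":0,"y":0,"z":2.0,"yaw":0,"gripper":-1},{"x":0,"y":0,"z":2.0,"yaw":0,"gripper":-1},{"x":0,"y":0,"z":1.5,"yaw":0,"gripper":-1},{"x":0,"y":0,"z":1.0,"yaw":0,"gripper":-1},{"x":0,"y":0,"z":0.5,"yaw":0,"gripper":-1},{"x":0,"y":0,"z":0,"yaw":0,"gripper":-1}]'
```

```text
paddle top W@98 [-43.36886178 129.81227512]
S@98 [-57.94261818 129.95856608]
tri [-49.50057054 133.62447841] 110.85800154704414 2.1794888667651597
beaker rim [  4.95396644 256.71242339]
time_s: 10.98
ee_pos: [538.5, 77.1, 39.2]
ee_rot: [180.0, -0.1, -171.7]
force: [-0.2, -0.7, -0.1]
gripper_width: 0.6
```

```bash
python3 -m inch '[{"x":0,"y":-0.8,"z":0,"yaw":0,"gripper":-1},{"x":0,"y":-0.7,"z":0,"yaw":0,"gripper":-1},{"x":0,"y":-0.4,"z":0,"yaw":0,"gripper":-1},{"x":0,"y":-0.4,"z":0,"yaw":0,"gripper":-1},{"x":0,"y":-0.4,"z":0,"yaw":0,"gripper":-1}]'
python3 -m inch '[{"x":0,"y":-0.4,"z":0,"yaw":0,"gripper":-1},{"x":0,"y":-0.4,"z":0,"yaw":0,"gripper":-1},{"x":0,"y":-0.4,"z":0,"yaw":0,"gripper":-1},{"x":0,"y":-0.4,"z":0,"yaw":0,"gripper":-1}]'
python3 - <<'E'
from h import *
s=telemetry.state();print(s['ee_pos'],dock(s['ee_pos']),s['force'],s['torque'])
E
```

```text
time_s: 11.4
ee_pos: [543.3, 50.9, 40.6]
ee_rot: [180.0, 0.1, -171.6]
force: [0.0, 0.7, -0.3]
gripper_width: 0.6
time_s: 11.73
ee_pos: [545.0, 37.4, 40.2]
ee_rot: [179.7, 0.0, -171.7]
force: [-2.1, 14.4, 2.0]
gripper_width: 0.6
[545.00751485  37.44805958  40.23600327] [-51.81226197 131.17913242] [-2.05068821 14.43038128  1.96051898] [ 2.09138328  0.28113447 -0.0198513 ]
```

```bash
python3 -m inch '[{"x":0,"y":-0.4,"z":0,"yaw":0,"gripper":-1},{"x":0,"y":-0.4,"z":0,"yaw":0,"gripper":-1},{"x":0,"y":-0.4,"z":0,"yaw":0,"gripper":-1},{"x":0,"y":-0.4,"z":0,"yaw":0,"gripper":-1}]'
python3 -m inch '[{"x":0,"y":-0.4,"z":0,"yaw":0,"gripper":-1},{"x":0,"y":-0.4,"z":0,"yaw":0,"gripper":-1},{"x":0,"y":-0.4,"z":0,"yaw":0,"gripper":-1}]'
python3 -c "
from h import *
s=telemetry.state();print(s['ee_pos'],dock(s['ee_pos']),s['force'])"
```

```text
time_s: 12.07
ee_pos: [547.3, 21.0, 40.1]
ee_rot: [179.8, -0.0, -171.6]
force: [-0.1, 4.0, 1.9]
gripper_width: 0.4
time_s: 12.32
ee_pos: [549.1, 8.4, 40.0]
ee_rot: [179.9, -0.0, -171.7]
force: [-2.0, 14.4, 3.1]
gripper_width: 0.2
[549.08727337   8.41643135  40.03723059] [-51.91496414 101.86242524] [-2.03388892 14.43295182  3.06427469]
```

```bash
python3 -m inch '[{"x":0,"y":-0.3,"z":0,"yaw":0,"gripper":-1},{"x":0,"y":-0.3,"z":0,"yaw":0,"gripper":-1},{"x":0,"y":0,"z":0,"yaw":0,"gripper":-1}]'
python3 -m inch '[{"x":0,"y":-0.2,"z":0,"yaw":0,"gripper":-1},{"x":0,"y":-0.2,"z":0,"yaw":0,"gripper":-1},{"x":0,"y":0,"z":0,"yaw":0,"gripper":-1}]'
python3 -c "
from h import *
s=telemetry.state();print(s['ee_pos'],dock(s['ee_pos']),s['force'])"
```

```text
time_s: 12.57
ee_pos: [550.3, 1.0, 40.0]
ee_rot: [-180.0, -0.0, -171.6]
force: [0.1, 0.1, 0.8]
gripper_width: 0.7
time_s: 12.82
ee_pos: [550.8, -2.5, 39.9]
ee_rot: [180.0, -0.0, -171.6]
force: [0.2, 0.3, 0.4]
gripper_width: 0.6
[550.79725262  -2.45780963  39.9332774 ] [-51.77344872  90.85546748] [0.19621763 0.3423428  0.4394763 ]
```

```bash
python3 -m inch '[{"x":0,"y":-0.2,"z":0,"yaw":0,"gripper":-1},{"x":0,"y":-0.1,"z":0,"yaw":0,"gripper":-1},{"x":0,"y":0,"z":0,"yaw":0,"gripper":-1}]'
python3 -m inch '[{"x":0,"y":-0.1,"z":0,"yaw":0,"gripper":-1},{"x":0,"y":0,"z":0,"yaw":0,"gripper":-1}]'
python3 -c "
from h import *
s=telemetry.state();print(s['ee_pos'],dock(s['ee_pos']),s['force'])"
```

```text
time_s: 13.07
ee_pos: [550.8, -2.8, 40.0]
ee_rot: [179.8, -0.0, -171.7]
force: [-0.9, 9.7, 0.7]
gripper_width: 0.2
time_s: 13.23
ee_pos: [550.8, -2.9, 40.0]
ee_rot: [179.7, -0.0, -171.7]
force: [-1.5, 12.3, 1.0]
gripper_width: 0.7
[550.80703028  -2.8553849   39.96892031] [-51.82047676  90.46056235] [-1.46823954 12.30124677  0.95697298]
```

The lever snapped past the last ridge and now meets a hard stop: TCP y holds at 90.5 while the force rises. I back off in +y, lift, move clear and look.

```bash
python3 -m inch '[{"x":0,"y":0.5,"z":0,"yaw":0,"gripper":-1},{"x":0,"y":1.5,"z":0,"yaw":0,"gripper":-1},{"x":0,"y":1,"z":0,"yaw":0,"gripper":-1},{"x":0,"y":0,"z":-3,"yaw":0,"gripper":-1},{"x":0,"y":0,"z":-4,"yaw":0,"gripper":-1},{"x":0,"y":0,"z":-4,"yaw":0,"gripper":-1},{"x":2,"y":2,"z":-3,"yaw":0,"gripper":-1},{"x":3,"y":2,"z":0,"yaw":0,"gripper":-1},{"x":3,"y":2,"z":0,"yaw":0,"gripper":-1},{"x":3,"y":2,"z":0,"yaw":0,"gripper":-1},{"x":2,"y":2,"z":0,"yaw":0,"gripper":-1},{"x":0,"y":0,"z":0,"yaw":0,"gripper":-1}]'
python3 - <<'E'
from h import *
s=telemetry.state();print(s['ee_pos'],dock(s['ee_pos']),s['force'])
d=grab('scene','s10');h=cv2.cvtColor(d['pixels'],cv2.COLOR_RGB2HSV); m=((h[...,0]>100)&(h[...,0]<130)&(h[...,1]>90)).astype(np.uint8)
k=np.zeros_like(m);k[172:240,215:300]=m[172:240,215:300];c=max(cv2.findContours(k,0,2)[0],key=cv2.contourArea)
P=np.array([dock(onz(d,u,72)) for u in c.reshape(-1,2)],np.float32);print('blue range',P.min(0),P.max(0),cv2.minAreaRect(P))
a=cv2.resize(cv2.imread('pics/s10.png')[135:265,195:335],None,fx=4.2,fy=4.2,interpolation=cv2.INTER_CUBIC);cv2.imwrite('pics/c10.png',cv2.convertScaleAbs(a,alpha=1.8))
q=lambda P:((proj(d,P)-[195,135])*4.2).round()
print('expected paddle top at c=60, 30:',q([world(-52,75,98),world(-52,105,98)]),'tongue tip',q([world(-52,8,39)]))
E
```

```text
time_s: 14.23
ee_pos: [399.1, 104.8, 180.1]
ee_rot: [180.0, -0.1, -171.4]
force: [-0.3, 0.2, 0.3]
gripper_width: 0.6
[399.11719909 104.8448598  180.0768903 ] [-186.59829509  218.69506348] [-0.34369139  0.23705824  0.33027254]
blue range [-33.106487 -53.14707 ] [42.460773 59.598705] ((4.688083648681641, 3.134754180908203), (75.1971206665039, 112.71086883544922), 0.21301470696926117)
expected paddle top at c=60, 30: [[299. 268.]
 [333. 285.]] tongue tip [[228. 277.]]
```

View pics/c10.png

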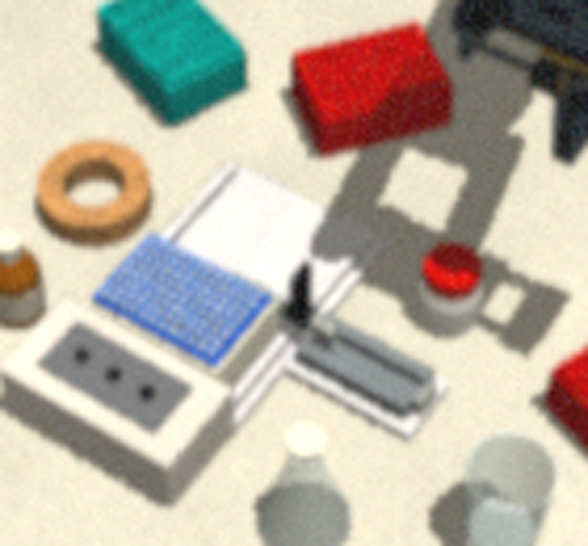

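The picture shows the paddle top at (303,267). Rays predict (299,268) at the second stop and (333,285) at the first detent, so it is at the second stop. The rack is square against the machine body, its blue field unmoved since it went home. The hand is clear and the jar, flask, bottle, cork ring and beaker are all standing. I'm handing in.

```bash
python3 -c "
from h import *
print(env.job_done())"
```

```text
the job is handed in; nothing more can be done
None
```

I pushed the rack home against the back stop with half-open fingers, then pushed the lever with shut fingers past all its ridges to the second stop. I backed off and handed in at about 14.3 s; no verdict was reported.

**Last checks that passed:**
- **Rack:** it stopped under a push of about 6 N. Its blue field moved +75 mm, putting it at dock x≈0, square within 0.2°, and it had not moved since.
- **Lever:** it snapped past the last ridge and met a hard end, with force rising to 12 N and no more travel. The paddle top was at pixel (303,267); (299,268) was predicted for the second stop.
- **Tongue:** I did not see the tongue itself. It is hidden in that view, so I inferred it from the paddle.
- **Surroundings:** the hand was clear. The jar, bottle, flask, beaker and cork ring looked undisturbed; the basket was outside the last crop.

**What disagreed or failed:**
- **Fingertip height:** the fingertips really stood about 45 mm higher than the reported TCP height implied. My first push passed over the rack without touching it. I found this from the wrist and scene pictures and repeated the push lower.
- **Refused call:** the first move call was refused because its rows did not give every key.

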